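# Put the brush bench's mixed-up rests right

### The arm

A 7-joint arm with a two-finger parallel gripper is mounted at the origin on a cart in front of the work surface, level with it; the furniture and walls round the work are solid. World frame = base frame: x ahead of the robot, y to its left, z up, the work surface at z = 0. Lengths are in m, angles in rad, forces in N, time in s.
With the tool pointing down it reaches from about 0.4 to 0.85 m from the base axis. Payload 4.5 kg.
Tool frame: the origin (TCP) lies on the centre line of the jaws, within the pads' length; the fingertips stand 25 mm ahead of it and the grasp point (between the pads) lies 6 mm ahead of it (manip.finger_overhang is the distance from the TCP to the fingertips, in m); z points along the fingers, y is the line along which they close (so a half turn about z gives the same grasp; the last joint's range is limited). The gripper opens to 85 mm and grips with 20 to 120 N. Pads are 22 mm wide; open, the fingers measure 114 mm over their backs; the gripper's body (76 mm by 85 mm) begins 54 mm behind the grasp point. The pads swing forward as they close: fully open they stand 13 mm farther back than shut.
Start: joints at [-1.309, 0.689, -0.195, 1.565, 0.157, 0.902, -0.215], TCP at [0.141, 0.609, 0.256] pointing down, gripper open.
Joint ranges: [-3.01, 3.01], [-0.46, 2.08], [-1.47, 1.51], [0.13, 2.56], [-1, 4.14], [0.04, 2.09], [-2.66, 2.66]. Speed limits (rad/s): [2.57, 2.57, 3.14, 3.14, 3.14, 3.14, 3.14].

### API

Orientations are given as a rotation vector (axis times angle).
In Python, from workcell import sensors, cams, order, manip gives the robot as it stands.
- The arm moves only by the tool arm_command, never from a script. Its argument "steps" is a list of rows, each an object with "delta_pos": the shift along the tool's x, y, z in cm, a list of three; "turn": the turn, a rotation vector about the tool's x, y, z in degrees, a list of three. In form: [{"delta_pos": [dx, dy, dz], "turn": [wx, wy, wz]}, ...]. A call has 1 to 8 rows; each row is the pose to reach, as a shift and turn from the pose commanded when the call began, along the tool's axes at that moment; what a row does not reach only later rows make up. A row lasts 1/12 s, in which the tool goes at most 41.7 mm and 7.16 degrees, less where a joint would pass 70% of its speed; a pose out of reach is approached as far as the arm can. A call with a gripper value outside its range is refused whole. "gripper" is the finger opening in cm, from 0 to 8.54, set as the call begins (left out, the last holds). The fingers move at their own pace and stop on an object; the grip force is fixed at half the most. Time passes only in rows, so rows that repeat a pose let the fingers close. It gives the time, the measured TCP pose, the force, the opening and the grip force at its end, in the units of the state.
- sensors.sense(): the state, without advancing time (a new reading comes with each control period).
- cams.camera(name): name is "scene" or "top" or "wrist"; returns (picture, depth): 384x512x3 uint8, blue, green, red; 384x512 float32, m along the optical axis (not along the pixel's ray), 0 where there is no reading.
- cams.camera_info(name): a dict with "K" (3x3 intrinsics, pixels), "R" (3x3) and "t" (3): a world point X has camera coordinates R X + t; the wrist camera has in their place "tool_from_camera" (4x4, takes a point from camera to tool coordinates, whose origin is the TCP and whose axes are the flange's). Camera axes: x right, y down, z forward; pixel columns grow to the right and rows downward; lengths in m; the calibration is good to about 2 mm. A picture is of the moment at which its call begins: read the wrist's pose just before it. camera_info takes no time and is no camera call.
- order.sign_off(): hands the job in; it is judged then, once.
Trained networks look in the newest picture that a camera, given by its name, has taken for a name from the list of things; names that differ only in an ending like _2 or _b are one class to them, and where a whole thing is asked for, a point or a joint stands for the part that bears it (a point fixed in the world has none). Each returns a list of dicts, best first, with "p" (0 to 1); they miss things now and then, are a little off and sometimes report something else, mostly with a low value. They report only what shows in the picture. A call takes as long as a camera call. They do not tell look-alikes from the thing itself.
- cams.recognise(query, camera): "location" ([column, row] in pixels, amid what is visible of it).
- cams.cut_out(query, camera): "pixels" (384x512 bool, what is visible of it) and "location" ([column, row] in pixels, amid what is visible of it).
The state is a dict: "clock": time; "joints": joint angles; "qd": joint speeds; "joint_efforts": joint torques, N m; "tool_pos": TCP position; "tcp_rot": TCP orientation; "wrist_force": force on the tool from outside, world axes, zero at the start; "wrist_torque": the same for the moment, N m; "width": finger opening in m; "gripper_force": force on a finger pad.
Only numpy, scipy, OpenCV 4.12 (cv2) and the standard library are available. Lean on these libraries where they do the work, as an engineer would, in place of code of your own. Each camera call takes 0.05 s, during which the arm holds its last target. There are 200 camera calls.

### The job

The wax lump, the pin box and the small white ferrule each stand on one another's rests: put the wax in the middle of the oval slate, the pin box in the middle of the square cork-topped board, and the ferrule down over the boss of the round stand, all upright. Use the empty oblong board (or another clear spot) to park one meanwhile, set everything down without dropping it, and leave the black pot and the brown turned lid where they are.

Things in the scene. Friction and masses are not known exactly. Their poses are not given: they have to be found in the camera images.
- wax: Orange lump of wax, 32 (its x) x 42 (its y) x 27 mm high, rounded at the top. Origin: centre of its flat underside, z up. Grasp across its x. At the start it lies on one of the wrong rests.
- pin_box: Small dark grey open box, 58 x 44 mm and 24 mm high, with 2 mm walls, standing on its bottom, open side up. Origin: centre of its underside, z up. Its sides are turned in its frame: the long (58 mm) sides run along the direction 18 degrees clockwise from its x axis, seen from above, so the 44 mm lie along the direction 72 degrees (1.257 rad) counter-clockwise from its x axis; grasp it across those 44 mm, from outside. At the start it stands on one of the wrong rests.
- ferrule: Small white ferrule ring, 60 mm outside diameter, about 56 mm inside, 18 mm high, lying flat (axis upright), open right through. Origin: centre of its underside, z up. Rigid; it can be grasped from outside across its diameter in any direction. At the start it lies on one of the wrong rests.
- slate: Oval dark slate slab, 112 (its x) x 89 (its y) x 18 mm high, flat top, fixed: the rest of the wax. Origin: centre of its underside on the bench; its top is 18 mm above the origin.
- square_board: Square light wooden board, 104 x 104 x 12 mm, with a square cork pad (84 x 84 mm) whose flat top is 14 mm above the origin; fixed: the rest of the pin box. Origin: centre of its underside on the bench.
- ring_stand: Round turned wooden stand, a disc of 108 mm diameter whose top is 12 mm above the origin, with a round darker boss in the middle, 44 mm in diameter and rising 7 mm above the disc (top 19 mm above the origin); fixed: the rest of the ferrule, which lies on the disc with the boss inside it. Origin: centre of its underside on the bench.
- spare_board: Oblong brown wooden board, 90 (its x) x 140 (its y) x 14 mm, flat top 14 mm above the origin, fixed, empty at the start: a free spot. Origin: centre of its underside on the bench.
- black_pot: Black round pot, 76 mm in diameter, 62 mm high, loose, a bystander to be left alone. Origin: centre of its underside.
- turned_lid: Brown turned wooden lid, 86 mm in diameter, 26 mm high, lying hollow side up, loose, a bystander to be left alone. Origin: centre of its underside.
Things that resemble listed ones, but are neither listed nor needed, are in the scene too. What is shaped like the slate but blue is not meant. What is shaped like the wax but pink is not meant.

How it is judged:
By the outcome, as a careful person would: the job done as asked, in the order asked, and still so for the second after the job is handed in, with the robot touching nothing.
It also fails if it takes over 115 s, if anything falls off the work surface, if the arm or the gripper's body presses on something with over 40 N, if the wrist force passes 120 N, or if a joint passes its speed limit or range.

## Working session

There is one attempt and no reset: what is moved stays moved. The work goes in short steps, Python scripts to look and compute and a tool call to move; the robot and the scene stay as the last step left them, time stands still between calls to the robot, and variables do not carry over. Pictures are saved under pics/ and viewed, at most 14 in all, crops included, and the job is handed in when it is done.

Besides the shell and the picture viewer there is one more tool, called after ">>>" in YAML: its name, and indented under it one key for each argument. arm_command: Moves the arm, as the interface text tells. Its arguments: {"type":"object","properties":{"steps":{"type":"array"},"gripper":{"type":"number"}},"required":["steps"]}

```bash
ls; mkdir -p pics; cat > h.py <<'E'
import numpy as np, cv2
from scipy.spatial.transform import Rotation as Ro
from workcell import sensors, cams, order, manip
def world(cam,u,v,depth,s=None):
    i=cams.camera_info(cam);K=np.array(i["K"])
    u=np.asarray(u,float);v=np.asarray(v,float)
    p=np.stack([(u-K[0,2])/K[0,0]*depth,(v-K[1,2])/K[1,1]*depth,depth],-1)
    if cam=="wrist":
        T=np.array(i["tool_from_camera"]);p=p@T[:3,:3].T+T[:3,3]
        return p@Ro.from_rotvec(s["tcp_rot"]).as_matrix().T+np.array(s["tool_pos"])
    return (p-np.array(i["t"]))@np.array(i["R"])
def mask_pts(cam,m,d,s=None):
    v,u=np.nonzero(m&(d>0));return world(cam,u,v,d[v,u],s)
E
python3 - <<'E'
from h import *
s=sensors.sense();print(s["clock"],s["tool_pos"],s["tcp_rot"],s["width"],manip.finger_overhang)
for c in("top","scene"):
    im,d=cams.camera(c);cv2.imwrite(f"pics/{c}0.png",im)
    np.save(f"{c}d.npy",d)
    for q in "wax pin_box ferrule slate square_board ring_stand spare_board black_pot turned_lid".split():
        for r in cams.cut_out(q,c):
            if r["p"]<.2: continue
            P=mask_pts(c,r["pixels"],d)
            print(c,q,round(r["p"],2),np.round(r["location"]),np.round(np.median(P,0),3),np.round(np.percentile(P,2,0),3),np.round(np.percentile(P,98,0),3))
E
```

```text
pics
0.0 [0.14104447 0.60824834 0.25547289] [-3.56947772e-01 -3.12118328e+00  2.93914915e-03] 0.08551400538687201 0.025
top pin_box 0.84 [379. 199.] [ 0.565 -0.305  0.021] [ 0.541 -0.34   0.009] [ 0.586 -0.271  0.044]
top slate 0.77 [174. 124.] [0.773 0.276 0.017] [ 0.723  0.234 -0.002] [0.826 0.319 0.022]
top slate 0.67 [305. 236.] [ 0.455 -0.102  0.017] [ 0.406 -0.143  0.012] [ 0.506 -0.061  0.034]
top square_board 0.94 [230. 208.] [0.528 0.104 0.012] [0.475 0.045 0.002] [0.591 0.158 0.018]
top ring_stand 0.91 [366. 207.] [ 0.558 -0.286  0.011] [ 0.517 -0.345  0.006] [ 0.613 -0.249  0.015]
top spare_board 0.71 [146. 224.] [0.485 0.326 0.013] [0.443 0.26  0.007] [0.529 0.393 0.018]
top black_pot 0.55 [226. 261.] [0.393 0.11  0.005] [ 0.359  0.074 -0.002] [0.427 0.139 0.063]
top turned_lid 0.98 [364. 269.] [ 0.38  -0.268  0.005] [ 0.344 -0.303 -0.   ] [ 0.418 -0.227  0.027]
scene wax 0.56 [238. 189.] [0.531 0.082 0.033] [0.521 0.07  0.02 ] [0.549 0.102 0.042]
scene pin_box 0.88 [347. 274.] [ 0.571 -0.299  0.027] [ 0.542 -0.329  0.018] [ 0.588 -0.271  0.044]
scene ferrule 0.75 [257. 241.] [ 0.456 -0.094  0.026] [ 0.424 -0.132  0.014] [ 0.49  -0.062  0.037]
scene slate 0.97 [258. 250.] [ 0.449 -0.108  0.017] [ 0.403 -0.146 -0.   ] [ 0.508 -0.065  0.035]
scene slate 0.69 [264. 133.] [0.77  0.271 0.017] [ 0.724  0.234 -0.   ] [0.825 0.32  0.021]
scene square_board 0.59 [234. 197.] [0.523 0.092 0.012] [0.474 0.041 0.004] [0.59  0.156 0.016]
scene ring_stand 0.63 [343. 286.] [ 0.545 -0.312  0.011] [ 0.515 -0.349 -0.001] [ 0.616 -0.247  0.018]
scene black_pot 0.22 [183. 158.] [0.483 0.319 0.013] [0.442 0.258 0.001] [0.529 0.393 0.017]
scene turned_lid 0.66 [279. 315.] [ 0.385 -0.265  0.006] [ 0.343 -0.307  0.002] [ 0.421 -0.229  0.026]
```

View pics/top0.png

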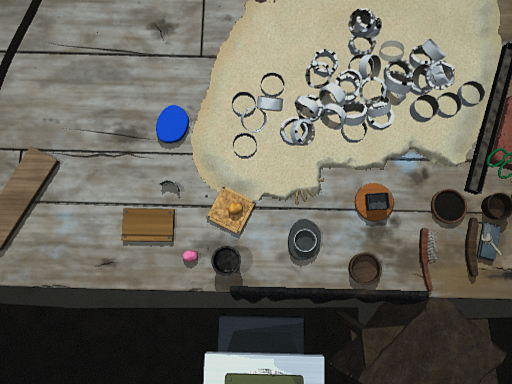

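View pics/scene0.png

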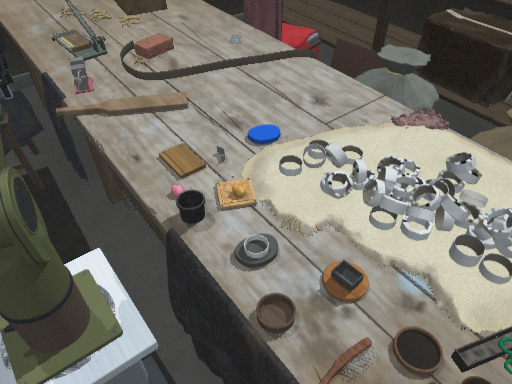

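Top view:
- The orange wax is at (236,210) on the cork board. The pink look-alike is at (190,256).
- The ferrule is at (305,240) on the dark slate. The blue oval at (172,124) and the rings on the hide are decoys.
- The pin box is at (376,202) on the round stand. The spare board is at (148,224), the pot at (226,261) and the lid at (364,268).

The scene view agrees. I'll check the choices in one close crop and see what the wrist camera can see.

```bash
cat >> h.py <<'E'
def go(x,y,z,yaw=None,s=None):
    """print delta (tool axes, cm) and turn about tool z (deg) to put TCP there, tool straight down, tool y axis at yaw (deg, mod 180)"""
    s=s or sensors.sense();R=Ro.from_rotvec(s["tcp_rot"]).as_matrix()
    d=R.T@(np.array([x,y,z])-np.array(s["tool_pos"]))*100
    cy=np.degrees(np.arctan2(R[1,1],R[0,1]))
    yaw=cy if yaw is None else yaw
    dy=(yaw-cy+90)%180-90
    a=np.radians(cy+dy);Y=np.array([np.cos(a),np.sin(a),0]);Z=np.array([0,0,-1.]);G=np.stack([np.cross(Y,Z),Y,Z],1)
    t=np.degrees(Ro.from_matrix(R.T@G).as_rotvec())
    print("go",np.round(d,2),"turn",np.round(t,2),"rows",int(max(np.ceil(np.linalg.norm(d)/4.17),np.ceil(np.linalg.norm(t)/7.16))),"cur yaw",round(cy,1),"q7",round(s["joints"][6],2))
E
python3 - <<'E'
from h import *
im=cv2.imread("pics/top0.png");c=im[165:290,110:410];cv2.imwrite("pics/crop.png",cv2.resize(c,(780,325),interpolation=cv2.INTER_CUBIC))
print(np.round(cams.camera_info("wrist")["tool_from_camera"],3),np.round(cams.camera_info("wrist")["K"],1))
go(.44,.44,.25); go(.5,.13,.25);go(.46,-.1,.25)
im,d=cams.camera("wrist");cv2.imwrite("pics/w0.png",im);print(d[::48,::64].round(3))
E
```

```text
[[ 0.    -0.955 -0.295  0.075]
 [ 1.     0.    -0.001 -0.001]
 [ 0.001 -0.295  0.955 -0.117]
 [ 0.     0.     0.     1.   ]] [[325.5   0.  258.2]
 [  0.  325.5 191. ]
 [  0.    0.    1. ]]
go [-32.93  -9.7    0.63] turn [ 0. -0.  0.] rows 9 cur yaw 76.9 q7 -0.22
go [-45.77 -38.55   0.63] turn [ 0. -0.  0.] rows 15 cur yaw 76.9 q7 -0.22
go [-47.07 -61.86   0.63] turn [ 0. -0.  0.] rows 19 cur yaw 76.9 q7 -0.22
[[1.001 0.998 1.    1.002 0.998 0.999 1.002 0.998]
 [1.039 1.037 1.04  1.039 1.041 1.042 1.039 1.037]
 [0.652 0.865 1.085 1.084 1.084 1.081 1.086 1.088]
 [0.623 0.82  1.047 1.132 1.138 1.136 1.134 0.708]
 [1.181 1.189 1.191 1.191 1.187 0.    1.189 1.184]
 [0.893 1.143 1.243 1.242 1.245 0.615 0.563 0.401]
 [0.862 1.309 0.111 0.47  0.44  0.432 0.112 0.408]
 [0.087 0.096 0.08  0.455 0.454 0.453 0.082 0.096]]
```

View pics/crop.png

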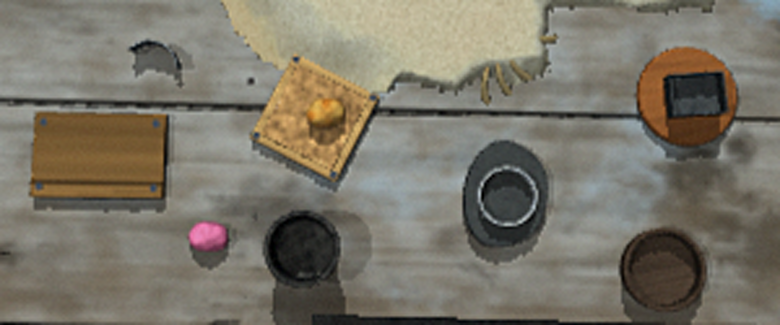

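View pics/w0.png

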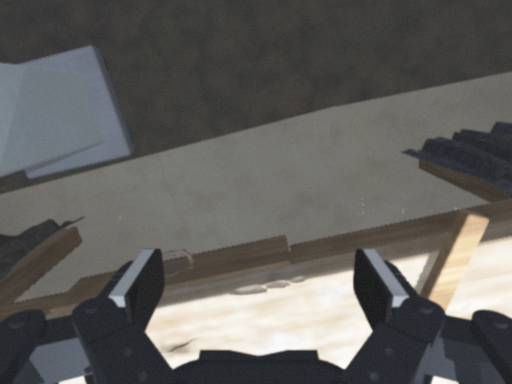

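The crop confirms it: orange wax on cork at (325,112), white ring on the dark slate at (508,196), grey box on the round stand at (695,95). The wrist view shows both fingertips, near (145,252) and (365,252). I'm starting to move.

>>> arm_command:
  steps:
    - {"delta_pos": [-4, -1.3, 0], "turn": [0, 0, 0]}
    - {"delta_pos": [-8, -2.6, 0], "turn": [0, 0, 0]}
    - {"delta_pos": [-12, -4, 0], "turn": [0, 0, 0]}
    - {"delta_pos": [-16, -5.3, 0], "turn": [0, 0, 0]}
    - {"delta_pos": [-20, -6.6, 0], "turn": [0, 0, 0]}
    - {"delta_pos": [-24, -8, 0], "turn": [0, 0, 0]}
    - {"delta_pos": [-27, -9, 0], "turn": [0, 0, 0]}
    - {"delta_pos": [-30, -10, 0], "turn": [0, 0, 0]}

```text
clock: 1.72
tool_pos: [0.4134, 0.4416, 0.2564]
tcp_rot: [0.36, 3.12, -0.001]
wrist_force: [0.3, 0.1, -0.4]
width: 0.0863
gripper_force: 0.0
```

>>> arm_command:
  steps:
    - {"delta_pos": [-1.7, -3.6, 0], "turn": [0, 0, 0]}
    - {"delta_pos": [-3.4, -7.2, 0], "turn": [0, 0, 0]}
    - {"delta_pos": [-5, -11, 0], "turn": [0, 0, 0]}
    - {"delta_pos": [-6.6, -14.8, 0], "turn": [0, 0, 0]}
    - {"delta_pos": [-8, -18, 0], "turn": [0, 0, 0]}
    - {"delta_pos": [-10, -21.6, 0], "turn": [0, 0, 0]}
    - {"delta_pos": [-11.5, -25, 0], "turn": [0, 0, 0]}
    - {"delta_pos": [-13, -28.5, 0], "turn": [0, 0, 0]}

```text
clock: 2.38
tool_pos: [0.4735, 0.135, 0.2565]
tcp_rot: [0.357, 3.12, 0.001]
wrist_force: [1.6, -0.6, -0.2]
width: 0.0852
gripper_force: 0.0
```

```bash
cat >> h.py <<'E'
def look(name,qs):
    s=sensors.sense();im,d=cams.camera("wrist");cv2.imwrite(f"pics/{name}.png",im);np.savez(f"{name}.npz",im=im,d=d,p=s["tool_pos"],r=s["tcp_rot"])
    print("t",round(s["clock"],2),"tcp",np.round(s["tool_pos"],4),"tilt",np.round(Ro.from_rotvec(s["tcp_rot"]).as_matrix()[:,2],3),"w",round(s["width"],4))
    for q in qs.split():
        for r in cams.cut_out(q,"wrist"):
            if r["p"]<.3: continue
            P=mask_pts("wrist",r["pixels"],d,s);zt=np.percentile(P[:,2],90)
            T=P[abs(P[:,2]-zt)<.005][:,:2]
            h=cv2.convexHull((T*1e3).astype(np.float32));rc=cv2.minAreaRect(h)
            e=cv2.fitEllipse(h) if len(h)>=5 else None
            print(q,round(r["p"],2),np.round(r["location"]),"z",np.round(np.percentile(P[:,2],[5,50,95]),4),"rect",np.round(rc[0],1),np.round(rc[1],1),round(rc[2],1),"ell",e and [np.round(k,1).tolist() for k in e])
    return s,im,d
E
python3 - <<'E'
from h import *
s,im,d=look("w1","wax square_board spare_board ferrule slate")
K=np.array(cams.camera_info("wrist")["K"]);T=np.array(cams.camera_info("wrist")["tool_from_camera"])
for u,v in((145,256),(150,262),(150,275),(372,256),(365,262),(365,275)):
    z=d[v,u];print(u,v,z,np.round(T[:3,:3]@[(u-K[0,2])/K[0,0]*z,(v-K[1,2])/K[1,1]*z,z]+T[:3,3],4))
go(.45,-.1,.25)
E
```

```text
t 2.38 tcp [0.4735 0.135  0.2565] tilt [ 0.001  0.    -1.   ] w 0.0852
wax 0.83 [229. 224.] z [0.025  0.0352 0.0401] rect [537.2  90.1] [25.7 32.6] 0.6 ell [[537.4, 90.6], [25.8, 34.4], 18.3]
wax 0.57 [311.  84.] z [0.0124 0.0214 0.0261] rect [405.7 209.7] [25.4 34. ] 21.1 ell [[405.2, 209.1], [25.8, 35.3], 2.3]
square_board 0.89 [248. 206.] z [0.0107 0.0135 0.015 ] rect [534.3 101.9] [103.5 104.2] 64.4 ell [[535.1, 104.9], [131.4, 137.3], 109.6]
spare_board 0.84 [433. 131.] z [0.0122 0.0138 0.0151] rect [487.5 328.8] [ 90.6 140.7] 0.8 ell [[486.7, 330.9], [105.3, 213.3], 0.4]
ferrule 0.97 [ 34. 206.] z [0.0196 0.029  0.0363] rect [ 454.4 -101.5] [57.4 59.6] 11.0 ell [[454.2, -101.5], [59.0, 60.3], 16.2]
slate 0.84 [ 64. 188.] z [0.0084 0.018  0.0194] rect [457.8 -99.5] [ 84.6 111.1] 86.9 ell [[457.0, -100.4], [88.4, 112.8], 83.0]
145 256 0.13251755 [ 0.011  -0.0467  0.0013]
150 262 0.12859635 [ 0.0106 -0.0434 -0.0029]
150 275 0.12821026 [ 0.0059 -0.0433 -0.0048]
372 256 0.13266458 [0.011  0.0457 0.0015]
365 262 0.13093059 [ 0.0095  0.0423 -0.0008]
365 275 0.13029727 [ 0.0048  0.0421 -0.0029]
go [ -3.09 -23.73   0.61] turn [ 0.08  0.01 -0.  ] rows 6 cur yaw 77.1 q7 0.74
```

```bash
python3 - <<'E'
from h import *
f=np.load("w1.npz");d=f["d"];K=np.array(cams.camera_info("wrist")["K"]);T=np.array(cams.camera_info("wrist")["tool_from_camera"])
v,u=np.nonzero((d>.05)&(d<.19));z=d[v,u];P=np.stack([(u-K[0,2])/K[0,0]*z,(v-K[1,2])/K[1,1]*z,z],-1)@T[:3,:3].T+T[:3,3]
P=P[(abs(P[:,1])<.055)];print("tip z open",np.percentile(P[:,2],[50,90,99,99.9,100]))
go(.4543,-.1015,.1)
E
```

```text
tip z open [-0.04915726 -0.00779703  0.00813227  0.01149315  0.01282892]
go [ -3.54 -23.81  15.61] turn [ 0.08  0.01 -0.  ] rows 7 cur yaw 77.1 q7 0.74
```

>>> arm_command:
  steps:
    - {"delta_pos": [-0.6, -4, 0], "turn": [0, 0, 0]}
    - {"delta_pos": [-1.2, -8, 0], "turn": [0, 0, 0]}
    - {"delta_pos": [-1.8, -12, 1.5], "turn": [0, 0, 0]}
    - {"delta_pos": [-2.4, -15.5, 3.5], "turn": [0, 0, 0]}
    - {"delta_pos": [-3, -18.5, 6], "turn": [0, 0, 0]}
    - {"delta_pos": [-3.3, -21.5, 8.5], "turn": [0, 0, 0]}
    - {"delta_pos": [-3.54, -23.8, 11], "turn": [0, 0, 0]}
    - {"delta_pos": [-3.54, -23.8, 14], "turn": [0, 0, 0]}

```text
clock: 3.35
tool_pos: [0.4538, -0.1075, 0.1157]
tcp_rot: [0.366, 3.119, -0.004]
wrist_force: [0.4, 0.2, 0.7]
width: 0.0856
gripper_force: 0.0
```

```bash
python3 - <<'E'
from h import *
look("w2","ferrule slate ring_stand pin_box")
go(.4543,-.1015,.04)
E
```

```text
t 3.35 tcp [ 0.4538 -0.1075  0.1157] tilt [ 0.001 -0.003 -1.   ] w 0.0856
ferrule 0.75 [268. 240.] z [0.0204 0.0308 0.0364] rect [ 453.7 -102.4] [59.  59.8] 53.8 ell [[453.8, -102.2], [59.2, 60.2], 84.5]
slate 0.96 [270. 195.] z [0.0167 0.0179 0.019 ] rect [ 456.4 -102. ] [ 87.7 111.4] 82.0 ell [[456.8, -101.5], [88.6, 113.0], 80.6]
ring_stand 0.62 [ 56. 314.] z [0.0037 0.0072 0.0102] rect [ 514.3 -293.2] [22.2  2.8] 85.0 ell [[514.7, -292.1], [3.5, 21.3], 175.5]
pin_box 0.44 [ 77. 382.] z [0.0204 0.0381 0.1546] rect [ 553.2 -272.2] [9.5 2.2] 8.9 ell [[553.0, -272.1], [2.3, 9.5], 99.7]
go [ 0.07 -0.08  7.73] turn [ 0.09  0.09 -0.  ] rows 2 cur yaw 77.2 q7 1.07
```

>>> arm_command:
  steps:
    - {"delta_pos": [0.1, 0.05, 3], "turn": [0, 0, 0]}
    - {"delta_pos": [0.1, 0.05, 5.5], "turn": [0, 0, 0]}
    - {"delta_pos": [0.1, 0.05, 7.2], "turn": [0, 0, 0]}
    - {"delta_pos": [0.1, 0.05, 7.6], "turn": [0, 0, 0]}
    - {"delta_pos": [0.1, 0.05, 7.6], "turn": [0, 0, 0]}
    - {"delta_pos": [0.1, 0.05, 7.6], "turn": [0, 0, 0]}

```text
clock: 4.1
tool_pos: [0.4541, -0.1017, 0.0417]
tcp_rot: [0.355, 3.119, 0.001]
wrist_force: [0.2, -0.4, 0.8]
width: 0.0855
gripper_force: 0.0
```

>>> arm_command:
  steps:
    - {"delta_pos": [0, 0, 0], "turn": [0, 0, 0]}
    - {"delta_pos": [0, 0, 0], "turn": [0, 0, 0]}
    - {"delta_pos": [0, 0, 0], "turn": [0, 0, 0]}
    - {"delta_pos": [0, 0, 0], "turn": [0, 0, 0]}
    - {"delta_pos": [0, 0, 0], "turn": [0, 0, 0]}
    - {"delta_pos": [0, 0, 0], "turn": [0, 0, 0]}
    - {"delta_pos": [0, 0, 0], "turn": [0, 0, 0]}
    - {"delta_pos": [0, 0, 0], "turn": [0, 0, 0]}
  gripper: 5.5

```text
clock: 4.77
tool_pos: [0.4538, -0.1025, 0.0422]
tcp_rot: [0.356, 3.118, 0.0]
wrist_force: [-0.6, 0.0, 15.4]
width: 0.0589
gripper_force: 60.7
```

>>> arm_command:
  steps:
    - {"delta_pos": [0, 0, -1.5], "turn": [0, 0, 0]}
    - {"delta_pos": [0, 0, -5], "turn": [0, 0, 0]}
    - {"delta_pos": [0, 0, -9], "turn": [0, 0, 0]}
    - {"delta_pos": [0.3, 2, -12], "turn": [0, 0, 0]}
    - {"delta_pos": [0.8, 5.5, -12], "turn": [0, 0, 0]}
    - {"delta_pos": [1.4, 9.5, -12], "turn": [0, 0, 0]}
    - {"delta_pos": [2, 13.5, -12], "turn": [0, 0, 0]}
    - {"delta_pos": [2.6, 17.5, -12], "turn": [0, 0, 0]}

```text
clock: 5.43
tool_pos: [0.4672, 0.0753, 0.1614]
tcp_rot: [0.359, 3.119, 0.001]
wrist_force: [1.3, -0.1, 0.1]
width: 0.0586
gripper_force: 64.7
```

>>> arm_command:
  steps:
    - {"delta_pos": [0.6, 4, 0], "turn": [0, 0, 0]}
    - {"delta_pos": [1.2, 8, 0], "turn": [0, 0, 0]}
    - {"delta_pos": [1.8, 12, 0], "turn": [0, 0, 0]}
    - {"delta_pos": [2.4, 16, 0], "turn": [0, 0, 0]}
    - {"delta_pos": [3, 20, 0], "turn": [0, 0, 0]}
    - {"delta_pos": [3.4, 23, 0], "turn": [0, 0, 0]}
    - {"delta_pos": [3.7, 25.3, 0], "turn": [0, 0, 0]}
    - {"delta_pos": [3.7, 25.3, 0], "turn": [0, 0, 0]}

```text
clock: 6.1
tool_pos: [0.4872, 0.3365, 0.1613]
tcp_rot: [0.346, 3.122, 0.012]
wrist_force: [0.4, -0.4, 0.0]
width: 0.0586
gripper_force: 64.7
```

```bash
python3 - <<'E'
from h import *
look("w3","ferrule spare_board")
go(.4875,.3288,.038)
E
```

```text
t 6.1 tcp [0.4872 0.3365 0.1613] tilt [ 0.002  0.008 -1.   ] w 0.0586
ferrule 0.81 [256. 303.] z [0.1377 0.1485 0.155 ] rect [487.1 336.1] [58.6 60.7] 77.5 ell [[487.3, 336.0], [59.7, 61.0], 82.7]
spare_board 0.97 [252. 177.] z [0.0127 0.0139 0.0151] rect [487.6 329.3] [ 90.4 139.8] 0.6 ell [[484.7, 330.3], [108.5, 197.8], 178.3]
go [ 0.08  0.11 12.25] turn [-0.07  0.    0.  ] rows 3 cur yaw 76.9 q7 0.5
```

>>> arm_command:
  steps:
    - {"delta_pos": [0, 0, 4], "turn": [0, 0, 0]}
    - {"delta_pos": [0, 0, 8], "turn": [0, 0, 0]}
    - {"delta_pos": [0, 0, 10.5], "turn": [0, 0, 0]}
    - {"delta_pos": [0, 0, 11.5], "turn": [0, 0, 0]}
    - {"delta_pos": [0, 0, 12], "turn": [0, 0, 0]}
    - {"delta_pos": [0, 0, 12.3], "turn": [0, 0, 0]}
    - {"delta_pos": [0, 0, 12.3], "turn": [0, 0, 0]}
    - {"delta_pos": [0, 0, 12.3], "turn": [0, 0, 0]}

```text
clock: 6.92
tool_pos: [0.4895, 0.3289, 0.0392]
tcp_rot: [0.358, 3.119, 0.003]
wrist_force: [-0.6, 0.8, 0.1]
width: 0.0584
gripper_force: 64.7
```

>>> arm_command:
  steps:
    - {"delta_pos": [0, 0, 0.1], "turn": [0, 0, 0]}
    - {"delta_pos": [0, 0, 0.15], "turn": [0, 0, 0]}
    - {"delta_pos": [0, 0, 0.15], "turn": [0, 0, 0]}

```text
clock: 7.17
tool_pos: [0.4896, 0.3292, 0.0384]
tcp_rot: [0.358, 3.118, 0.003]
wrist_force: [-1.6, -0.7, 11.5]
width: 0.0585
gripper_force: 66.0
```

>>> arm_command:
  steps:
    - {"delta_pos": [0, 0, 0], "turn": [0, 0, 0]}
    - {"delta_pos": [0, 0, 0], "turn": [0, 0, 0]}
    - {"delta_pos": [0, 0, 0], "turn": [0, 0, 0]}
    - {"delta_pos": [0, 0, 0], "turn": [0, 0, 0]}
    - {"delta_pos": [0, 0, -2], "turn": [0, 0, 0]}
    - {"delta_pos": [0, 0, -5], "turn": [0, 0, 0]}
    - {"delta_pos": [0, 0, -9], "turn": [0, 0, 0]}
    - {"delta_pos": [0, -1, -13], "turn": [0, 0, 0]}
  gripper: 8.5

```text
clock: 7.83
tool_pos: [0.4854, 0.321, 0.1666]
tcp_rot: [-0.353, -3.121, -0.002]
wrist_force: [0.8, 0.9, 0.4]
width: 0.0847
gripper_force: 0.0
```

>>> arm_command:
  steps:
    - {"delta_pos": [-1.5, -3.5, 0], "turn": [0, 0, 0]}
    - {"delta_pos": [-3, -7, 0], "turn": [0, 0, 0]}
    - {"delta_pos": [-4.5, -10.5, 0], "turn": [0, 0, 0]}
    - {"delta_pos": [-6, -14, 0], "turn": [0, 0, 0]}
    - {"delta_pos": [-7.5, -17.5, 0], "turn": [0, 0, 0]}
    - {"delta_pos": [-8.5, -20, 0], "turn": [0, 0, 0]}
    - {"delta_pos": [-9, -21.3, 0], "turn": [0, 0, 0]}
    - {"delta_pos": [-9, -21.3, 0], "turn": [0, 0, 0]}

```text
clock: 8.5
tool_pos: [0.5259, 0.0857, 0.1655]
tcp_rot: [-0.369, -3.12, 0.006]
wrist_force: [-0.2, 0.4, -0.1]
width: 0.085
gripper_force: 0.0
```

```bash
python3 - <<'E'
from h import *
s,im,d=look("w4","wax square_board ferrule")
for r in cams.cut_out("wax","wrist"):
    P=mask_pts("wrist",r["pixels"],d,s)
    if r["p"]<.3: continue
    for z0 in(.018,.022,.027,.032):
        T=P[P[:,2]>z0][:,:2];print(r["location"],z0,[np.round(k,1) for k in cv2.minAreaRect((T*1e3).astype(np.float32))])
c=im[100:340,100:420];cv2.imwrite("pics/w4c.png",cv2.resize(c,(640,480)))
go(.537,.09,.1)
E
```

```text
t 8.5 tcp [0.5259 0.0857 0.1655] tilt [-0.001 -0.003 -1.   ] w 0.085
wax 0.96 [376.   6.] z [0.0084 0.0172 0.0228] rect [415.8 203.7] [29.5  6.4] 76.2 ell [[413.1, 204.5], [12.5, 29.0], 167.4]
wax 0.74 [263. 196.] z [0.026  0.0355 0.0401] rect [537.3  90.8] [25.3 33.5] 7.3 ell [[536.8, 90.6], [26.3, 34.4], 14.1]
[376.0, 6.3] 0.018 [array([415.6, 203.6]), array([26.6,  5.1]), np.float64(75.9)]
[376.0, 6.3] 0.022 [array([415. , 203.5]), array([18.7,  2.6]), np.float64(76.2)]
[376.0, 6.3] 0.027 [array([0., 0.]), array([0., 0.]), np.float64(0.0)]
[376.0, 6.3] 0.032 [array([0., 0.]), array([0., 0.]), np.float64(0.0)]
[263.0, 196.5] 0.018 [array([536.3,  89.5]), array([28.4, 40.5]), np.float64(10.2)]
[263.0, 196.5] 0.022 [array([536.3,  89.5]), array([28.4, 40.5]), np.float64(10.2)]
[263.0, 196.5] 0.027 [array([536.5,  89.8]), array([28.3, 39.9]), np.float64(11.9)]
[263.0, 196.5] 0.032 [array([536.5,  90. ]), array([27.3, 36.8]), np.float64(3.1)]
go [-1.21 -0.08  6.58] turn [ 0.08 -0.02  0.  ] rows 2 cur yaw 77.1 q7 0.83
```

View pics/w4c.png

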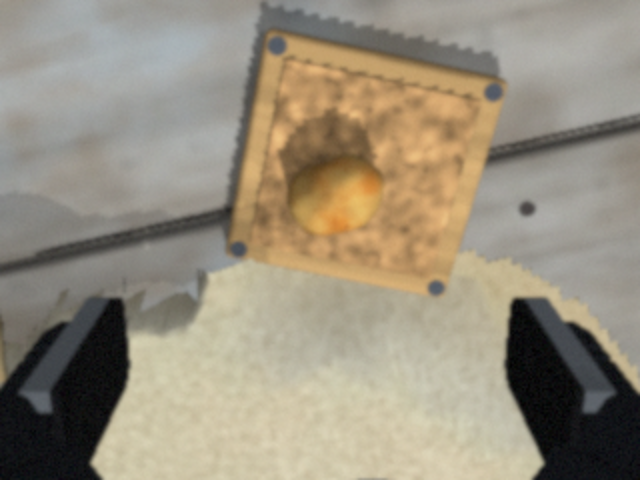

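```bash
python3 - <<'E'
from h import *
K=np.array(cams.camera_info("wrist")["K"]);T=np.array(cams.camera_info("wrist")["tool_from_camera"])
d=np.load("w3.npz")["d"];v,u=np.nonzero((d>.05)&(d<.19));z=d[v,u];P=np.stack([(u-K[0,2])/K[0,0]*z,(v-K[1,2])/K[1,1]*z,z],-1)@T[:3,:3].T+T[:3,3]
P=P[(abs(P[:,1])>.0315)&(abs(P[:,1])<.05)];print("tip z at 58.6",np.percentile(P[:,2],[99,99.9,100]))
go(.5368,.0898,.1,11)
E
```

```text
tip z at 58.6 [0.01263396 0.01550337 0.01648636]
go [-1.2  -0.1   6.58] turn [ 7.000e-02 -6.000e-02  6.612e+01] rows 10 cur yaw 77.1 q7 0.83
```

>>> arm_command:
  steps:
    - {"delta_pos": [-0.3, 0, 0], "turn": [0, 0, 7]}
    - {"delta_pos": [-0.6, 0, 0], "turn": [0, 0, 14]}
    - {"delta_pos": [-1, -0.1, 1], "turn": [0, 0, 21]}
    - {"delta_pos": [-1.2, -0.1, 2], "turn": [0, 0, 28]}
    - {"delta_pos": [-1.2, -0.1, 3], "turn": [0, 0, 35]}
    - {"delta_pos": [-1.2, -0.1, 4], "turn": [0, 0, 42]}
    - {"delta_pos": [-1.2, -0.1, 5], "turn": [0, 0, 49]}
    - {"delta_pos": [-1.2, -0.1, 6], "turn": [0, 0, 56]}

```text
clock: 9.42
tool_pos: [0.5369, 0.0896, 0.1053]
tcp_rot: [-1.784, -2.585, -0.001]
wrist_force: [0.3, 0.5, 0.6]
width: 0.0848
gripper_force: 0.0
```

>>> arm_command:
  steps:
    - {"delta_pos": [0, 0, 0], "turn": [0, 0, 7]}
    - {"delta_pos": [0, 0, 0], "turn": [0, 0, 10]}
    - {"delta_pos": [0, 0, 0], "turn": [0, 0, 10]}
    - {"delta_pos": [0, 0, 0], "turn": [0, 0, 10]}

```text
clock: 9.75
tool_pos: [0.5369, 0.0891, 0.1057]
tcp_rot: [-1.994, -2.427, -0.001]
wrist_force: [-0.4, 0.0, 0.1]
width: 0.0852
gripper_force: 0.0
```

```bash
python3 - <<'E'
from h import *
s,im,d=look("w5","wax")
for r in cams.cut_out("wax","wrist"):
    P=mask_pts("wrist",r["pixels"],d,s)
    if r["p"]<.3: continue
    for z0 in(.017,.022,.027):
        T=P[P[:,2]>z0][:,:2];print(r["location"],z0,[np.round(k,1) for k in cv2.minAreaRect((T*1e3).astype(np.float32))])
go(.5368,.0898,.041,11)
E
```

```text
t 9.75 tcp [0.5369 0.0891 0.1057] tilt [ 0.     0.001 -1.   ] w 0.0852
wax 0.74 [256. 209.] z [0.0275 0.0358 0.0401] rect [537.6  89.8] [25.6 32.9] 2.6 ell [[537.4, 90.4], [26.1, 34.3], 16.7]
wax 0.66 [73.  3.] z [0.0076 0.0122 0.016 ] rect [408.5 189.4] [19.1  2.5] 12.0 ell [[408.1, 191.6], [7.0, 20.0], 101.5]
[256.4, 209.4] 0.017 [array([537.5,  90.5]), array([30.5, 39.8]), np.float64(12.2)]
[256.4, 209.4] 0.022 [array([537.5,  90.5]), array([30.4, 39.8]), np.float64(12.2)]
[256.4, 209.4] 0.027 [array([537.3,  90.4]), array([30. , 39.7]), np.float64(12.4)]
[72.7, 3.4] 0.017 [array([407.7, 188.6]), array([0.7, 1.7]), np.float64(83.8)]
[72.7, 3.4] 0.022 [array([0., 0.]), array([0., 0.]), np.float64(0.0)]
[72.7, 3.4] 0.027 [array([0., 0.]), array([0., 0.]), np.float64(0.0)]
go [0.17 0.   6.49] turn [ 0.02 -0.03  0.07] rows 2 cur yaw 11.1 q7 0.11
```

>>> arm_command:
  steps:
    - {"delta_pos": [-0.1, 0.05, 3], "turn": [0, 0, 1]}
    - {"delta_pos": [-0.1, 0.05, 5.5], "turn": [0, 0, 1]}
    - {"delta_pos": [-0.1, 0.05, 6.4], "turn": [0, 0, 1]}
    - {"delta_pos": [-0.1, 0.05, 6.5], "turn": [0, 0, 1]}
    - {"delta_pos": [-0.1, 0.05, 6.5], "turn": [0, 0, 1]}

```text
clock: 10.32
tool_pos: [0.5376, 0.0866, 0.0408]
tcp_rot: [-2.02, -2.406, 0.001]
wrist_force: [0.4, 0.1, -0.0]
width: 0.0849
gripper_force: 0.0
```

>>> arm_command:
  steps:
    - {"delta_pos": [0, 0, 0], "turn": [0, 0, 0]}
    - {"delta_pos": [0, 0, 0], "turn": [0, 0, 0]}
    - {"delta_pos": [0, 0, 0], "turn": [0, 0, 0]}
    - {"delta_pos": [0, 0, 0], "turn": [0, 0, 0]}
    - {"delta_pos": [0, 0, 0], "turn": [0, 0, 0]}
    - {"delta_pos": [0, 0, 0], "turn": [0, 0, 0]}
    - {"delta_pos": [0, 0, 0], "turn": [0, 0, 0]}
    - {"delta_pos": [0, 0, 0], "turn": [0, 0, 0]}
  gripper: 2.5

```text
clock: 10.98
tool_pos: [0.538, 0.0867, 0.0418]
tcp_rot: [2.02, 2.405, 0.001]
wrist_force: [-0.7, -0.2, 6.9]
width: 0.0284
gripper_force: 58.8
```

>>> arm_command:
  steps:
    - {"delta_pos": [0, 0, -1], "turn": [0, 0, 0]}
    - {"delta_pos": [0, 0, -4], "turn": [0, 0, 0]}
    - {"delta_pos": [0, 0, -7], "turn": [0, 0, 0]}
    - {"delta_pos": [-2.5, -1.7, -8], "turn": [0, 0, 0]}
    - {"delta_pos": [-5.5, -3.8, -8], "turn": [0, 0, 0]}
    - {"delta_pos": [-8.5, -5.9, -8], "turn": [0, 0, 0]}
    - {"delta_pos": [-11.5, -8, -8], "turn": [0, 0, 0]}
    - {"delta_pos": [-14.5, -10, -8], "turn": [0, 0, 0]}

```text
clock: 11.65
tool_pos: [0.4634, -0.0747, 0.1216]
tcp_rot: [2.019, 2.406, 0.0]
wrist_force: [-0.2, -0.2, 0.5]
width: 0.0281
gripper_force: 59.5
```

>>> arm_command:
  steps:
    - {"delta_pos": [-1.6, -1, 0], "turn": [0, 0, 0]}
    - {"delta_pos": [-2.6, -1.8, 0], "turn": [0, 0, 0]}
    - {"delta_pos": [-2.6, -1.8, 0], "turn": [0, 0, 0]}
    - {"delta_pos": [-2.6, -1.8, 0], "turn": [0, 0, 0]}

```text
clock: 11.98
tool_pos: [0.4511, -0.1024, 0.1212]
tcp_rot: [2.022, 2.404, 0.001]
wrist_force: [0.0, 1.1, -0.1]
width: 0.0281
gripper_force: 59.5
```

```bash
cat >> h.py <<'E'
def held(name,q,s,d,dz=.012):
    for r in cams.cut_out(q,"wrist"):
        if r["p"]<.3: continue
        P=mask_pts("wrist",r["pixels"],d,s)
        P=P[np.linalg.norm(P[:,:2]-np.array(s["tool_pos"])[:2],axis=1)<.08]
        if len(P)<50: continue
        T=P[P[:,2]>np.percentile(P[:,2],97)-dz]
        print("held",q,round(r["p"],2),"z",np.round(np.percentile(P[:,2],[3,97]),4),[np.round(k,1) for k in cv2.minAreaRect((T[:,:2]*1e3).astype(np.float32))],"med",np.round(np.median(P,0),4))
E
python3 - <<'E'
from h import *
s,im,d=look("w6","slate")
held("w6","wax",s,d)
cv2.imwrite("pics/w6.png",im)
go(.4568,-.1015,.046)
E
```

```text
t 11.98 tcp [ 0.4511 -0.1024  0.1212] tilt [ 0.001  0.    -1.   ] w 0.0281
slate 0.73 [268. 186.] z [0.0165 0.0179 0.019 ] rect [457.6 -96. ] [111.2  76.5] 2.4 ell [[456.5, -100.6], [85.4, 113.5], 83.5]
held wax 0.82 z [0.1063 0.1198] [array([450.5, -97.9]), array([28.6, 38.1]), np.float64(16.4)] med [ 0.4493 -0.0933  0.1153]
go [-0.17  0.44  7.49] turn [ 0.08 -0.04  0.  ] rows 2 cur yaw 10.1 q7 0.36
```

View pics/w6.png

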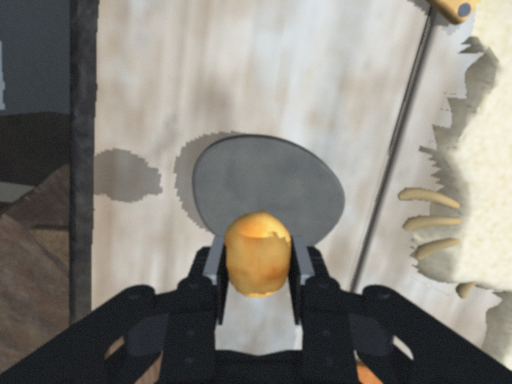

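>>> arm_command:
  steps:
    - {"delta_pos": [-0.5, 0.44, 2], "turn": [0, 0, 0]}
    - {"delta_pos": [-0.5, 0.44, 5], "turn": [0, 0, 0]}
    - {"delta_pos": [-0.5, 0.44, 6.5], "turn": [0, 0, 0]}
    - {"delta_pos": [-0.5, 0.44, 7.1], "turn": [0, 0, 0]}
    - {"delta_pos": [-0.5, 0.44, 7.4], "turn": [0, 0, 0]}
    - {"delta_pos": [-0.5, 0.44, 7.4], "turn": [0, 0, 0]}
    - {"delta_pos": [-0.5, 0.44, 7.4], "turn": [0, 0, 0]}

```text
clock: 12.72
tool_pos: [0.4568, -0.106, 0.0474]
tcp_rot: [2.019, 2.406, 0.001]
wrist_force: [-0.4, 0.4, 0.5]
width: 0.0281
gripper_force: 59.5
```

>>> arm_command:
  steps:
    - {"delta_pos": [0.05, 0, 0.05], "turn": [0, 0, 0]}
    - {"delta_pos": [0.05, 0, 0.1], "turn": [0, 0, 0]}
    - {"delta_pos": [0.05, 0, 0.15], "turn": [0, 0, 0]}
    - {"delta_pos": [0.05, 0, 0.15], "turn": [0, 0, 0]}

```text
clock: 13.05
tool_pos: [0.4565, -0.1059, 0.0458]
tcp_rot: [2.02, 2.405, 0.001]
wrist_force: [-0.1, 0.3, 3.7]
width: 0.0281
gripper_force: 60.2
```

>>> arm_command:
  steps:
    - {"delta_pos": [0, 0, 0], "turn": [0, 0, 0]}
    - {"delta_pos": [0, 0, 0], "turn": [0, 0, 0]}
    - {"delta_pos": [0, 0, 0], "turn": [0, 0, 0]}
    - {"delta_pos": [0, 0, 0], "turn": [0, 0, 0]}
    - {"delta_pos": [0, 0, 0], "turn": [0, 0, 0]}
    - {"delta_pos": [0, 0, -2], "turn": [0, 0, 0]}
    - {"delta_pos": [0, 0, -5], "turn": [0, 0, 0]}
    - {"delta_pos": [0, 0, -9], "turn": [0, 0, 0]}
  gripper: 8.5

```text
clock: 13.72
tool_pos: [0.4546, -0.1055, 0.1345]
tcp_rot: [-2.017, -2.402, 0.004]
wrist_force: [1.6, 0.6, 0.7]
width: 0.0851
gripper_force: 0.0
```

```bash
python3 - <<'E'
from h import *
s,im,d=look("w7","slate wax")
held("w7","wax",s,d,.015)
E
```

```text
t 13.72 tcp [ 0.4546 -0.1055  0.1345] tilt [-0.005  0.001 -1.   ] w 0.0851
slate 0.9 [275. 174.] z [0.0166 0.018  0.0191] rect [ 457.  -102.1] [ 87.3 112.3] 80.2 ell [[456.9, -101.7], [87.8, 113.6], 81.5]
wax 0.7 [257. 194.] z [0.0326 0.0399 0.0442] rect [ 455.5 -102.6] [25.1 33.8] 5.0 ell [[455.3, -102.1], [25.5, 35.1], 15.7]
held wax 0.7 z [0.0316 0.0447] [array([ 455.5, -101.7]), array([29.5, 38.4]), np.float64(14.5)] med [ 0.4546 -0.0993  0.0399]
```

>>> arm_command:
  steps:
    - {"delta_pos": [-2.8, 0.8, -1], "turn": [0, 0, 0]}
    - {"delta_pos": [-5.6, 1.7, -2], "turn": [0, 0, 0]}
    - {"delta_pos": [-8.5, 2.6, -3], "turn": [0, 0, 0]}
    - {"delta_pos": [-11.5, 3.5, -4], "turn": [0, 0, 0]}
    - {"delta_pos": [-14.5, 4.4, -4], "turn": [0, 0, 0]}
    - {"delta_pos": [-17.5, 5.3, -4], "turn": [0, 0, 0]}
    - {"delta_pos": [-19.8, 6, -4], "turn": [0, 0, 0]}
    - {"delta_pos": [-19.8, 6, -4], "turn": [0, 0, 0]}

```text
clock: 14.58
tool_pos: [0.5499, -0.2967, 0.1736]
tcp_rot: [2.026, 2.397, -0.004]
wrist_force: [0.2, -0.4, 0.3]
width: 0.0848
gripper_force: 0.0
```

```bash
python3 - <<'E'
from h import *
s,im,d=look("w8","ring_stand pin_box")
held("w8","pin_box",s,d,.006)
# boss / disc direct
v,u=np.nonzero(d>0);P=world("wrist",u,v,d[v,u],s)
P=P[(np.linalg.norm(P[:,:2]-[.562,-.298],axis=1)<.085)&(P[:,2]>.008)&(P[:,2]<.05)]
print("disc+box hull",cv2.minEnclosingCircle((P[:,:2]*1e3).astype(np.float32)))
T=P[P[:,2]>.03][:,:2];print("box>.03",[np.round(k,1) for k in cv2.minAreaRect((T*1e3).astype(np.float32))],"top z",np.percentile(P[:,2],99))
E
```

```text
t 14.58 tcp [ 0.5499 -0.2967  0.1736] tilt [ 0.001 -0.004 -1.   ] w 0.0848
ring_stand 0.74 [278. 155.] z [0.0101 0.0119 0.0131] rect [ 566.6 -296.5] [106.8 104.7] 20.1 ell [[567.2, -297.4], [106.3, 106.9], 75.7]
ring_stand 0.55 [277. 191.] z [0.02   0.0214 0.0432] rect [ 565.9 -300.4] [44.1 58.8] 5.3 ell [[566.3, -301.3], [53.3, 82.0], 4.8]
pin_box 0.75 [277. 191.] z [0.0199 0.0214 0.0432] rect [ 565.8 -300.4] [43.9 58.8] 5.2 ell [[566.4, -301.5], [56.6, 76.3], 6.3]
held pin_box 0.75 z [0.0197 0.0435] [array([ 565.8, -300.4]), array([43.9, 58.8]), np.float64(5.2)] med [ 0.5672 -0.3023  0.0214]
disc+box hull ((567.4039916992188, -297.5603332519531), 53.96560287475586)
box>.03 [array([ 565.9, -300.4]), array([44.1, 58.8]), np.float64(5.3)] top z 0.0435252455623469
```

View pics/w8.png

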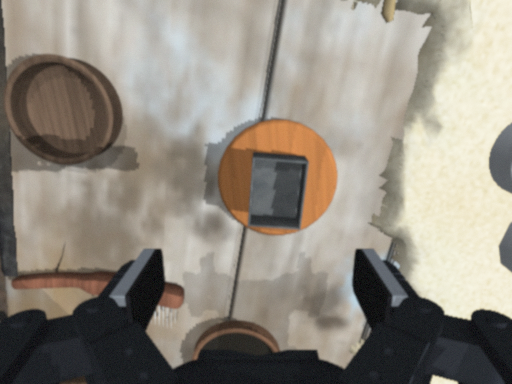

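The view shows the pin box at (278,190), slightly off-centre on the round stand, with the lid well clear at (65,108). The wax now sits on the slate within 2 mm of its centre.

```bash
python3 - <<'E'
from h import *
go(.5658,-.3004,.044,5.2)
E
```

```text
go [-1.5   1.53 12.98] turn [-0.14 -0.17  4.82] rows 4 cur yaw 10.0 q7 0.59
```

>>> arm_command:
  steps:
    - {"delta_pos": [-0.8, 0.8, 1], "turn": [0, 0, 2.5]}
    - {"delta_pos": [-1.5, 1.5, 3], "turn": [0, 0, 4.8]}
    - {"delta_pos": [-1.5, 1.5, 6], "turn": [0, 0, 4.8]}
    - {"delta_pos": [-1.5, 1.5, 7], "turn": [0, 0, 4.8]}
    - {"delta_pos": [-1.5, 1.5, 7], "turn": [0, 0, 4.8]}

```text
clock: 15.2
tool_pos: [0.5642, -0.2998, 0.1021]
tcp_rot: [-2.111, -2.315, 0.002]
wrist_force: [-0.6, 0.4, 0.2]
width: 0.0851
gripper_force: 0.0
```

```bash
python3 - <<'E'
from h import *
s,im,d=look("w9","pin_box")
go(.5658,-.3004,.044,5.2)
E
```

```text
t 15.2 tcp [ 0.5642 -0.2998  0.1021] tilt [-0.007  0.004 -1.   ] w 0.0851
pin_box 0.78 [261. 218.] z [0.02   0.0216 0.0432] rect [ 565.7 -300.1] [44.1 58.9] 5.3 ell [[565.2, -299.8], [52.7, 85.5], 6.0]
go [ 0.13 -0.06  6.15] turn [-0.05 -0.06  0.01] rows 2 cur yaw 5.2 q7 0.53
```

>>> arm_command:
  steps:
    - {"delta_pos": [0, 0, 3], "turn": [0, 0, 0]}
    - {"delta_pos": [0, 0, 5.2], "turn": [0, 0, 0]}
    - {"delta_pos": [0, 0, 6], "turn": [0, 0, 0]}
    - {"delta_pos": [0, 0, 6.1], "turn": [0, 0, 0]}
    - {"delta_pos": [0, 0, 6.1], "turn": [0, 0, 0]}

```text
clock: 15.72
tool_pos: [0.5674, -0.3029, 0.0454]
tcp_rot: [2.118, 2.318, 0.001]
wrist_force: [-0.1, -0.5, 0.6]
width: 0.085
gripper_force: 0.0
```

>>> arm_command:
  steps:
    - {"delta_pos": [0, 0, 0], "turn": [0, 0, 0]}
    - {"delta_pos": [0, 0, 0], "turn": [0, 0, 0]}
    - {"delta_pos": [0, 0, 0], "turn": [0, 0, 0]}
    - {"delta_pos": [0, 0, 0], "turn": [0, 0, 0]}
    - {"delta_pos": [0, 0, 0], "turn": [0, 0, 0]}
    - {"delta_pos": [0, 0, 0], "turn": [0, 0, 0]}
    - {"delta_pos": [0, 0, 0], "turn": [0, 0, 0]}
    - {"delta_pos": [0, 0, 0], "turn": [0, 0, 0]}
  gripper: 4

```text
clock: 16.38
tool_pos: [0.5676, -0.3032, 0.0456]
tcp_rot: [2.118, 2.317, 0.001]
wrist_force: [-0.5, -0.1, 5.4]
width: 0.0428
gripper_force: 62.6
```

>>> arm_command:
  steps:
    - {"delta_pos": [0, 0, -1], "turn": [0, 0, 0]}
    - {"delta_pos": [0, 0, -4], "turn": [0, 0, 0]}
    - {"delta_pos": [0, 0, -8], "turn": [0, 0, 0]}
    - {"delta_pos": [2, 0, -10], "turn": [0, 0, 0]}
    - {"delta_pos": [6, 0, -10], "turn": [0, 0, 0]}
    - {"delta_pos": [10, 0, -10], "turn": [0, 0, 0]}
    - {"delta_pos": [14, 0, -10], "turn": [0, 0, 0]}
    - {"delta_pos": [18, 0, -10], "turn": [0, 0, 0]}

```text
clock: 17.05
tool_pos: [0.5503, -0.1218, 0.1452]
tcp_rot: [2.12, 2.318, 0.001]
wrist_force: [-0.9, 0.4, -1.2]
width: 0.0429
gripper_force: 61.6
```

>>> arm_command:
  steps:
    - {"delta_pos": [4, 0, 0], "turn": [0, 0, 5]}
    - {"delta_pos": [8, 0, 0], "turn": [0, 0, 10]}
    - {"delta_pos": [12, 0, 0], "turn": [0, 0, 16]}
    - {"delta_pos": [15.5, 0, 0], "turn": [0, 0, 22]}
    - {"delta_pos": [19, 0, 0], "turn": [0, 0, 28]}
    - {"delta_pos": [21.5, 0, 0], "turn": [0, 0, 30.5]}
    - {"delta_pos": [22.4, 0, 0], "turn": [0, 0, 30.5]}
    - {"delta_pos": [22.4, 0, 0], "turn": [0, 0, 30.5]}

```text
clock: 17.72
tool_pos: [0.5301, 0.1034, 0.1445]
tcp_rot: [-2.647, -1.688, -0.002]
wrist_force: [-0.5, -0.8, -1.5]
width: 0.0429
gripper_force: 61.6
```

>>> arm_command:
  steps:
    - {"delta_pos": [0, 0, 0], "turn": [0, 0, 0]}
    - {"delta_pos": [0, 0, 0], "turn": [0, 0, 0]}

```text
clock: 17.88
tool_pos: [0.5309, 0.097, 0.1447]
tcp_rot: [2.656, 1.675, -0.0]
wrist_force: [-0.1, -0.5, -1.1]
width: 0.043
gripper_force: 61.6
```

```bash
python3 - <<'E'
from h import *
s,im,d=look("w10","square_board pin_box")
held("w10","pin_box",s,d,.006)
v,u=np.nonzero(d>0);P=world("wrist",u,v,d[v,u],s)
P=P[(np.linalg.norm(P[:,:2]-[.534,.102],axis=1)<.09)&(P[:,2]>.0085)&(P[:,2]<.018)]
print([np.round(k,1) for k in cv2.minAreaRect((P[:,:2]*1e3).astype(np.float32))])
R=Ro.from_rotvec(sensors.sense()["tcp_rot"]).as_matrix();print(np.round(R[:2,:2],3))
go(.533,.099,.0406,-25.6)
E
```

```text
t 17.88 tcp [0.5309 0.097  0.1447] tilt [ 0.001 -0.002 -1.   ] w 0.043
square_board 0.77 [262. 152.] z [0.0105 0.0134 0.015 ] rect [535.1 102.3] [100.7 104.1] 64.6 ell [[534.7, 100.3], [128.9, 145.6], 156.2]
pin_box 0.65 [258. 255.] z [0.1192 0.1211 0.1422] rect [532.5  99.7] [59.3 44.3] 64.6 ell [[533.3, 101.2], [56.1, 79.6], 155.2]
held pin_box 0.65 z [0.119  0.1424] [array([532.5,  99.7]), array([59.3, 44.3]), np.float64(64.6)] med [0.531  0.0965 0.1211]
[array([550.6, 101.2]), array([120.6, 133.5]), np.float64(64.7)]
[[ 0.431  0.903]
 [ 0.903 -0.431]]
go [ 0.21  0.14 10.38] turn [0.02 0.02 0.1 ] rows 3 cur yaw -25.5 q7 -0.35
```

View pics/w10.png

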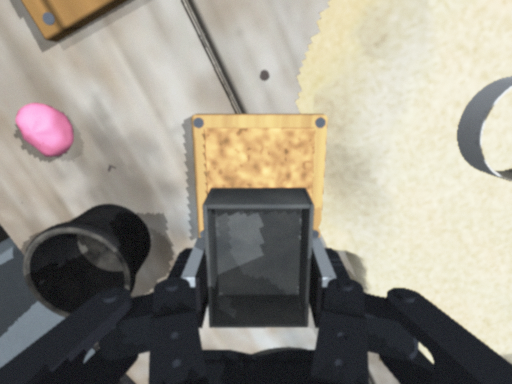

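>>> arm_command:
  steps:
    - {"delta_pos": [0.25, 0.1, 3.5], "turn": [0, 0, 0]}
    - {"delta_pos": [0.25, 0.1, 7], "turn": [0, 0, 0]}
    - {"delta_pos": [0.25, 0.1, 9], "turn": [0, 0, 0]}
    - {"delta_pos": [0.25, 0.1, 10], "turn": [0, 0, 0]}
    - {"delta_pos": [0.25, 0.1, 10.3], "turn": [0, 0, 0]}
    - {"delta_pos": [0.25, 0.1, 10.4], "turn": [0, 0, 0]}
    - {"delta_pos": [0.25, 0.1, 10.4], "turn": [0, 0, 0]}
    - {"delta_pos": [0.25, 0.1, 10.4], "turn": [0, 0, 0]}

```text
clock: 18.75
tool_pos: [0.5334, 0.1011, 0.041]
tcp_rot: [2.655, 1.678, 0.002]
wrist_force: [-0.7, 0.7, -1.1]
width: 0.0431
gripper_force: 61.6
```

>>> arm_command:
  steps:
    - {"delta_pos": [-0.1, 0, 0.05], "turn": [0, 0, 0]}
    - {"delta_pos": [-0.1, 0, 0.1], "turn": [0, 0, 0]}
    - {"delta_pos": [-0.1, 0, 0.15], "turn": [0, 0, 0]}
    - {"delta_pos": [-0.1, 0, 0.15], "turn": [0, 0, 0]}

```text
clock: 19.08
tool_pos: [0.5332, 0.1009, 0.0406]
tcp_rot: [2.654, 1.679, 0.005]
wrist_force: [-0.6, 0.3, 12.8]
width: 0.0431
gripper_force: 63.3
```

>>> arm_command:
  steps:
    - {"delta_pos": [0, 0, 0], "turn": [0, 0, 0]}
    - {"delta_pos": [0, 0, 0], "turn": [0, 0, 0]}
    - {"delta_pos": [0, 0, 0], "turn": [0, 0, 0]}
    - {"delta_pos": [0, 0, 0], "turn": [0, 0, 0]}
    - {"delta_pos": [0, 0, 0], "turn": [0, 0, 0]}
    - {"delta_pos": [0, 0, -2], "turn": [0, 0, 0]}
    - {"delta_pos": [0, 0, -5], "turn": [0, 0, 0]}
    - {"delta_pos": [0, 0, -9], "turn": [0, 0, 0]}
  gripper: 8.5

```text
clock: 19.75
tool_pos: [0.5303, 0.1003, 0.1277]
tcp_rot: [-2.653, -1.679, 0.008]
wrist_force: [1.4, 1.3, 0.1]
width: 0.0851
gripper_force: 0.0
```

```bash
python3 - <<'E'
from h import *
s,im,d=look("w11","square_board pin_box")
go(.4895,.3289,.13)
E
```

```text
t 19.75 tcp [0.5303 0.1003 0.1277] tilt [-0.005 -0.001 -1.   ] w 0.0851
square_board 0.81 [261. 152.] z [0.0105 0.013  0.0149] rect [534.6 101.4] [103.2 104.1] 64.7 ell [[534.4, 101.7], [132.1, 142.7], 63.1]
pin_box 0.96 [265. 197.] z [0.015  0.0165 0.0382] rect [534.9 103.5] [58.4 44.2] 64.7 ell [[534.2, 103.5], [68.1, 69.2], 145.8]
go [ 18.71 -13.78   0.12] turn [ 0.27 -0.18  0.  ] rows 6 cur yaw -25.3 q7 -0.34
```

>>> arm_command:
  steps:
    - {"delta_pos": [3.1, -2.3, 0], "turn": [0, 0, 0]}
    - {"delta_pos": [6.2, -4.6, 0], "turn": [0, 0, 0]}
    - {"delta_pos": [9.3, -6.9, 0], "turn": [0, 0, 0]}
    - {"delta_pos": [12.4, -9.2, 0], "turn": [0, 0, 0]}
    - {"delta_pos": [15.5, -11.4, 0], "turn": [0, 0, 0]}
    - {"delta_pos": [17.8, -13.1, 0], "turn": [0, 0, 0]}
    - {"delta_pos": [18.7, -13.8, 0], "turn": [0, 0, 0]}
    - {"delta_pos": [18.7, -13.8, 0], "turn": [0, 0, 0]}

```text
clock: 20.57
tool_pos: [0.4851, 0.3328, 0.1273]
tcp_rot: [-2.647, -1.687, 0.002]
wrist_force: [0.1, 0.3, 0.3]
width: 0.0851
gripper_force: 0.0
```

>>> arm_command:
  steps:
    - {"delta_pos": [0, 0, 1], "turn": [0, 0, 0]}
    - {"delta_pos": [0, 0, 2], "turn": [0, 0, 0]}
    - {"delta_pos": [0, 0, 2], "turn": [0, 0, 0]}

```text
clock: 20.82
tool_pos: [0.4868, 0.3252, 0.1063]
tcp_rot: [2.657, 1.674, -0.008]
wrist_force: [-0.0, 0.2, -0.6]
width: 0.085
gripper_force: 0.0
```

```bash
python3 - <<'E'
from h import *
s,im,d=look("w12","ferrule")
held("w12","ferrule",s,d,.005)
go(.489,.3289,.036)
E
```

```text
t 20.82 tcp [0.4868 0.3252 0.1063] tilt [-0.004 -0.004 -1.   ] w 0.085
ferrule 0.69 [258. 237.] z [0.0153 0.0268 0.0324] rect [489.4 328.6] [59.9 59.2] 87.3 ell [[489.5, 328.4], [59.6, 60.1], 149.0]
held ferrule 0.69 z [0.0148 0.0326] [array([489.4, 328.6]), array([59.9, 59.2]), np.float64(87.3)] med [0.4869 0.3174 0.0268]
go [0.24 0.01 7.24] turn [-0.    0.07  0.  ] rows 2 cur yaw -25.5 q7 -0.67
```

>>> arm_command:
  steps:
    - {"delta_pos": [0.2, 0, 3.5], "turn": [0, 0, 0]}
    - {"delta_pos": [0.2, 0, 6], "turn": [0, 0, 0]}
    - {"delta_pos": [0.2, 0, 6.9], "turn": [0, 0, 0]}
    - {"delta_pos": [0.2, 0, 7], "turn": [0, 0, 0]}
    - {"delta_pos": [0.2, 0, 7], "turn": [0, 0, 0]}
    - {"delta_pos": [0.2, 0, 7], "turn": [0, 0, 0]}

```text
clock: 21.47
tool_pos: [0.4894, 0.3305, 0.0401]
tcp_rot: [2.655, 1.679, 0.004]
wrist_force: [-0.3, -0.7, -0.5]
width: 0.0853
gripper_force: 0.0
```

>>> arm_command:
  steps:
    - {"delta_pos": [0, 0, 0], "turn": [0, 0, 0]}
    - {"delta_pos": [0, 0, 0], "turn": [0, 0, 0]}
    - {"delta_pos": [0, 0, 0], "turn": [0, 0, 0]}
    - {"delta_pos": [0, 0, 0], "turn": [0, 0, 0]}
    - {"delta_pos": [0, 0, 0], "turn": [0, 0, 0]}
    - {"delta_pos": [0, 0, 0], "turn": [0, 0, 0]}
    - {"delta_pos": [0, 0, 0], "turn": [0, 0, 0]}
    - {"delta_pos": [0, 0, 0], "turn": [0, 0, 0]}
  gripper: 5.5

```text
clock: 22.13
tool_pos: [0.489, 0.3309, 0.0406]
tcp_rot: [-2.654, -1.68, -0.004]
wrist_force: [-2.3, 0.3, 8.2]
width: 0.0583
gripper_force: 63.7
```

```bash
python3 - <<'E'
from h import *
go(.55,.1,.18);go(.5674,-.2976,.15)
E
```

```text
go [-18.23  15.41 -13.96] turn [ 0.06 -0.12  0.  ] rows 7 cur yaw -25.3 q7 -0.64
go [-53.42  34.   -11.02] turn [ 0.06 -0.12  0.  ] rows 16 cur yaw -25.3 q7 -0.64
```

>>> arm_command:
  steps:
    - {"delta_pos": [0, 0, -1.5], "turn": [0, 0, 0]}
    - {"delta_pos": [0, 0, -5], "turn": [0, 0, 0]}
    - {"delta_pos": [0, 0, -9], "turn": [0, 0, 0]}
    - {"delta_pos": [0, 0, -12], "turn": [0, 0, 0]}
    - {"delta_pos": [-2, 1.3, -12], "turn": [0, 0, 0]}
    - {"delta_pos": [-5, 3.2, -12], "turn": [0, 0, 0]}
    - {"delta_pos": [-8, 5.1, -12], "turn": [0, 0, 0]}
    - {"delta_pos": [-11, 7, -12], "turn": [0, 0, 0]}

```text
clock: 22.8
tool_pos: [0.5045, 0.2002, 0.1597]
tcp_rot: [2.653, 1.682, 0.003]
wrist_force: [0.9, -0.1, -0.7]
width: 0.0584
gripper_force: 64.7
```

>>> arm_command:
  steps:
    - {"delta_pos": [-3.4, 2.2, 0], "turn": [0, 0, 0]}
    - {"delta_pos": [-6.8, 4.3, 0], "turn": [0, 0, 0]}
    - {"delta_pos": [-10.2, 6.5, 0], "turn": [0, 0, 0]}
    - {"delta_pos": [-13.6, 8.7, 0], "turn": [0, 0, 0]}
    - {"delta_pos": [-17, 10.8, 0], "turn": [0, 0, 0]}
    - {"delta_pos": [-20.4, 13, 0], "turn": [0, 0, 0]}
    - {"delta_pos": [-23.8, 15.1, 0], "turn": [0, 0, 0]}
    - {"delta_pos": [-27, 17.2, 0], "turn": [0, 0, 0]}

```text
clock: 23.47
tool_pos: [0.5441, -0.1191, 0.1595]
tcp_rot: [2.655, 1.678, 0.001]
wrist_force: [0.9, -0.2, 1.1]
width: 0.0579
gripper_force: 64.7
```

>>> arm_command:
  steps:
    - {"delta_pos": [-3.4, 2.2, 0], "turn": [0, 0, 0]}
    - {"delta_pos": [-6.8, 4.3, 0], "turn": [0, 0, 0]}
    - {"delta_pos": [-10, 6.3, 0], "turn": [0, 0, 0]}
    - {"delta_pos": [-13, 8.3, 0], "turn": [0, 0, 0]}
    - {"delta_pos": [-15.4, 9.8, 0], "turn": [0, 0, 0]}
    - {"delta_pos": [-15.4, 9.8, 0], "turn": [0, 0, 0]}
    - {"delta_pos": [-15.4, 9.8, 0], "turn": [0, 0, 0]}
    - {"delta_pos": [-15.4, 9.8, 0], "turn": [0, 0, 0]}

```text
clock: 24.13
tool_pos: [0.5669, -0.2966, 0.1588]
tcp_rot: [-2.653, -1.68, -0.001]
wrist_force: [-0.2, 0.8, -0.5]
width: 0.0581
gripper_force: 64.7
```

```bash
python3 - <<'E'
from h import *
s,im,d=look("w13","ring_stand")
held("w13","ferrule",s,d,.005)
v,u=np.nonzero(d>0);P=world("wrist",u,v,d[v,u],s)
P=P[(np.linalg.norm(P[:,:2]-[.5674,-.2976],axis=1)<.08)];A=P[(P[:,2]>.008)&(P[:,2]<.03)]
B=P[(P[:,2]>.0165)&(P[:,2]<.022)]
print("disc",cv2.minEnclosingCircle((A[:,:2]*1e3).astype(np.float32)),"boss",cv2.minEnclosingCircle((B[:,:2]*1e3).astype(np.float32)),len(B))
go(.5674,-.2976,.036)
E
```

```text
t 24.13 tcp [ 0.5669 -0.2966  0.1588] tilt [-0.     0.001 -1.   ] w 0.0581
ring_stand 0.76 [259. 176.] z [0.0101 0.0121 0.0193] rect [ 569.2 -298.9] [95.  79.8] 18.0 ell [[568.5, -296.7], [88.8, 97.0], 89.7]
held ferrule 0.97 z [0.1336 0.1505] [array([ 566.3, -298.4]), array([60.4, 58.5]), np.float64(61.6)] med [ 0.5646 -0.3104  0.144 ]
disc ((567.0934448242188, -297.72735595703125), 53.89691162109375) boss ((567.0997924804688, -297.4864196777344), 21.859481811523438) 1624
go [-0.2   0.11 12.28] turn [-0.05 -0.08 -0.  ] rows 3 cur yaw -25.2 q7 0.18
```

View pics/w13.png

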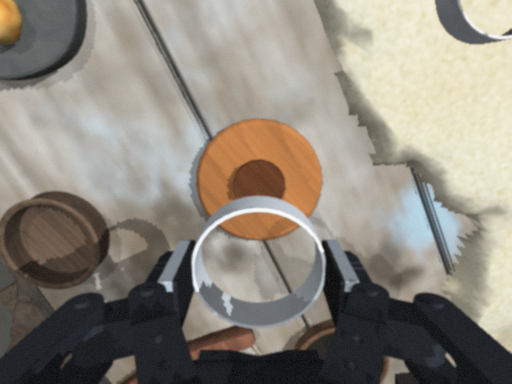

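>>> arm_command:
  steps:
    - {"delta_pos": [0, 0.05, 3.5], "turn": [0, 0, 0]}
    - {"delta_pos": [0, 0.05, 7], "turn": [0, 0, 0]}
    - {"delta_pos": [0, 0.05, 9.5], "turn": [0, 0, 0]}
    - {"delta_pos": [0, 0.05, 11], "turn": [0, 0, 0]}
    - {"delta_pos": [0, 0.05, 11.6], "turn": [0, 0, 0]}
    - {"delta_pos": [0, 0.05, 11.9], "turn": [0, 0, 0]}
    - {"delta_pos": [0, 0.05, 12], "turn": [0, 0, 0]}
    - {"delta_pos": [0, 0.05, 12], "turn": [0, 0, 0]}

```text
clock: 24.95
tool_pos: [0.5684, -0.2983, 0.0401]
tcp_rot: [2.653, 1.679, 0.002]
wrist_force: [-0.0, 0.3, -0.1]
width: 0.0583
gripper_force: 64.7
```

>>> arm_command:
  steps:
    - {"delta_pos": [0, 0, 0.05], "turn": [0, 0, 0]}
    - {"delta_pos": [0, 0, 0.1], "turn": [0, 0, 0]}
    - {"delta_pos": [0, 0, 0.1], "turn": [0, 0, 0]}

```text
clock: 25.2
tool_pos: [0.5679, -0.2982, 0.0387]
tcp_rot: [2.654, 1.679, 0.001]
wrist_force: [-0.4, -0.6, 2.4]
width: 0.0582
gripper_force: 65.0
```

>>> arm_command:
  steps:
    - {"delta_pos": [0, 0, 0.05], "turn": [0, 0, 0]}
    - {"delta_pos": [0, 0, 0.05], "turn": [0, 0, 0]}

```text
clock: 25.37
tool_pos: [0.5679, -0.2982, 0.0386]
tcp_rot: [2.654, 1.679, 0.002]
wrist_force: [-0.5, 0.3, 7.6]
width: 0.0581
gripper_force: 65.5
```

>>> arm_command:
  steps:
    - {"delta_pos": [0, 0, 0], "turn": [0, 0, 0]}
    - {"delta_pos": [0, 0, 0], "turn": [0, 0, 0]}
    - {"delta_pos": [0, 0, 0], "turn": [0, 0, 0]}
    - {"delta_pos": [0, 0, 0], "turn": [0, 0, 0]}
    - {"delta_pos": [0, 0, 0], "turn": [0, 0, 0]}
    - {"delta_pos": [0, 0, -2], "turn": [0, 0, 0]}
    - {"delta_pos": [0, 0, -5], "turn": [0, 0, 0]}
    - {"delta_pos": [0, 0, -9], "turn": [0, 0, 0]}
  gripper: 8.5

```text
clock: 26.03
tool_pos: [0.5655, -0.2967, 0.1255]
tcp_rot: [-2.65, -1.677, 0.005]
wrist_force: [0.5, 0.1, 0.7]
width: 0.0851
gripper_force: 0.0
```

>>> arm_command:
  steps:
    - {"delta_pos": [0, 0, -3], "turn": [0, 0, 0]}
    - {"delta_pos": [0, 0, -7], "turn": [0, 0, 0]}
    - {"delta_pos": [0, 0, -10], "turn": [0, 0, 0]}
    - {"delta_pos": [0, 0, -10], "turn": [0, 0, 0]}
    - {"delta_pos": [0, 0, -10], "turn": [0, 0, 0]}

```text
clock: 26.45
tool_pos: [0.5683, -0.2985, 0.2294]
tcp_rot: [2.652, 1.678, 0.004]
wrist_force: [-0.6, 0.4, -0.1]
width: 0.0851
gripper_force: 0.0
```

```bash
python3 - <<'E'
from h import *
s,im,d=look("w14","ring_stand ferrule slate wax")
for c in ["scene"]:
    im,d=cams.camera(c);cv2.imwrite("pics/scene1.png",im)
    for q in "black_pot turned_lid pin_box ferrule wax".split():
        for r in cams.cut_out(q,c):
            if r["p"]>.3:
                P=mask_pts(c,r["pixels"],d);print(q,round(r["p"],2),np.round(np.median(P,0),3),np.round(np.percentile(P,2,0),3),np.round(np.percentile(P,98,0),3))
E
```

```text
t 26.45 tcp [ 0.5683 -0.2985  0.2294] tilt [ 0.004 -0.002 -1.   ] w 0.0851
ring_stand 0.86 [257. 160.] z [0.0102 0.0122 0.0196] rect [ 568.9 -295.1] [64.8 79.4] 43.2 ell [[565.5, -293.4], [69.9, 90.8], 36.2]
ferrule 0.82 [255. 191.] z [0.0138 0.0263 0.0306] rect [ 567.2 -300.6] [59.7 58.4] 64.9 ell [[567.3, -300.3], [59.3, 59.8], 140.3]
slate 0.8 [72. 40.] z [0.0123 0.0178 0.0192] rect [ 452.5 -112.9] [ 68.2 107.7] 65.0 ell [[456.2, -105.1], [83.9, 109.6], 75.9]
wax 0.57 [46. 25.] z [0.0262 0.0388 0.044 ] rect [ 456.6 -103. ] [26.3 33.9] 32.5 ell [[456.1, -103.8], [26.5, 34.8], 18.9]
black_pot 0.56 [0.395 0.108 0.036] [ 0.36  0.07 -0.  ] [0.43  0.141 0.062]
turned_lid 0.75 [ 0.565 -0.299  0.022] [ 0.537 -0.329  0.011] [ 0.596 -0.271  0.031]
turned_lid 0.63 [ 0.384 -0.265  0.006] [ 0.343 -0.307  0.002] [ 0.421 -0.228  0.027]
turned_lid 0.59 [ 0.446 -0.112  0.017] [ 0.404 -0.146  0.005] [ 0.507 -0.065  0.02 ]
pin_box 0.61 [0.536 0.111 0.022] [0.505 0.07  0.013] [0.563 0.136 0.038]
ferrule 0.71 [ 0.573 -0.288  0.022] [ 0.537 -0.328  0.011] [ 0.596 -0.268  0.03 ]
wax 0.58 [0.4   0.204 0.02 ] [ 0.383  0.141 -0.001] [0.427 0.245 0.062]
wax 0.48 [ 0.45  -0.11   0.036] [ 0.44  -0.123  0.017] [ 0.467 -0.09   0.044]
```

View pics/scene1.png

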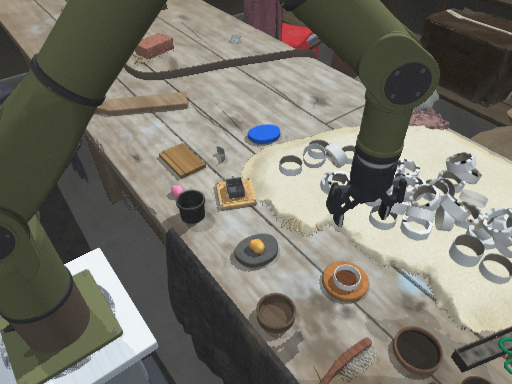

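View pics/w14.png

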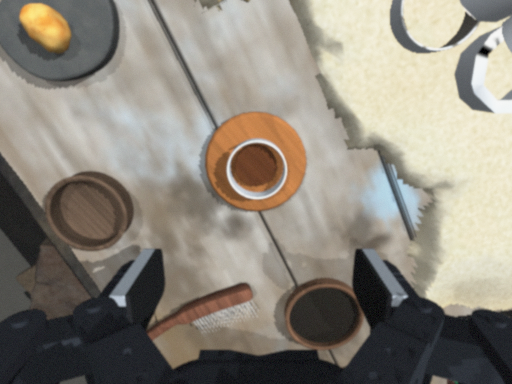

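The ferrule lies flat over the boss at (257,168), its top at 0.030 m, as it should be when seated on the disc. In the scene view the wax is mid-slate at (257,246) and the box is on the cork at (236,187). The pot and lid have not moved, and the gripper is clear.

```bash
python3 -c "
from workcell import order
print(order.sign_off())"
```

```text
the job is handed in; nothing more can be done
None
```

The job is handed in: the wax and pin box sit upright within about 2 mm of the middle of the slate and the cork board, the ferrule lies flat over the stand's boss, and the pot and lid were not moved.

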